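Clamp a cast resin blank in the drilling fixture with the T-handle key

ROBOT

A 6-joint arm with a two-finger parallel gripper is mounted at the origin on the work surface. World frame = base frame: x ahead of the robot, y to its left, z up, the work surface at z = 0. Lengths are in m, angles in rad, forces in N, time in s.
With the tool pointing down it reaches from about 0.35 to 0.775 m from the base axis. Payload 7.3 kg.
Tool frame: the origin (TCP) lies midway between the tips of the shut fingers; the grasp point (between the pads) lies 19 mm behind it; z points along the fingers, y is the line along which they close (so a half turn about z gives the same grasp; the last joint's range is limited). The gripper opens to 92 mm and grips with 3 to 60 N. Pads are 19 mm wide; open, the fingers measure 130 mm over their backs; the gripper's body (75 mm by 190 mm) begins 47 mm behind the grasp point.
Start: joints at [1.003, 0.342, 1.524, -0, 1.275, -0.146], TCP at [0.215, 0.479, 0.227] pointing down, gripper open.
Joint ranges: [-2.53, 2.53], [-0.77, 2.02], [0.04, 2.7], [-1, 4.14], [0.28, 2.66], [-3.11, 3.11]. Speed limits (rad/s): [2.57, 2.57, 3.14, 3.14, 3.14, 3.14].

INTERFACE

Orientations are given as [roll, pitch, yaw] about the fixed x, y, z axes, in that order (R = Rz(yaw) Ry(pitch) Rx(roll)).
In Python, from cell import monitor, vision, workorder gives the robot as it stands.
- The arm moves only by the tool move_arm, never from a script. Its argument "rows" is a list of rows, each a list of 5 numbers: the shift along the world's x, y, z in mm, then the turn about the world's z in rad, then the closure, from -1 (fully open) to 1 (shut). A call has 1 to 12 rows; each row shifts and turns the commanded pose from where the row before left it; what a row does not reach is not made up. A row lasts 1/10 s, in which the tool goes at most 50 mm and 8.59 degrees, less where a joint would pass 70% of its speed; a pose out of reach is approached as far as the arm can. A call is refused whole if a number of a shift passes 50 or a number of a turn 0.15, either way. A call with a gripper value outside its range is refused whole. The fingers move at their own pace and stop on an object; "newtons" is the grip in N (left out, the last holds). Time passes only in rows, so rows that do not move let the fingers close. It gives the time, the measured TCP pose, the force, the opening and the grip force at its end, in the units of the state.
- monitor.observe(): the state, without advancing time (a new reading comes with each control period).
- vision.read_camera(name): name is "scene" or "side" or "wrist"; returns the picture (480x640x3 uint8, red, green, blue); there is no depth.
- vision.get_calibration(name): a dict with "K" (3x3 intrinsics, pixels), "T" (4x4, takes a point from camera to world coordinates); the wrist camera has in their place "mount" (4x4, takes a point from camera to tool coordinates, whose origin is the TCP and whose axes are the flange's). Camera axes: x right, y up, looking along -z (the intrinsics and any distortion apply to the point x, -y, -z); pixel columns grow to the right and rows downward; lengths in m; the calibration is good to about 2 mm. The wrist camera is an equidistant fisheye: a pixel r from the principal point sees the ray r / f radians off the axis. A picture is of the moment at which its call begins: read the wrist's pose just before it. get_calibration takes no time and is no camera call.
- workorder.hand_in(): hands the job in; it is judged then, once.
The state is a dict: "time": time; "qpos": joint angles; "qvel": joint speeds; "joint_efforts": joint torques, N m; "tool_pos": TCP position; "tool_rot": TCP orientation; "contact_force": force on the tool from outside, world axes, zero at the start; "torque": the same for the moment, N m; "opening": finger opening in m; "grip_force": force on a finger pad.
Only numpy, scipy, OpenCV 4.12 (cv2) and the standard library are available. Lean on these libraries where they do the work, as an engineer would, in place of code of your own. Each camera call takes 0.05 s, during which the arm holds its last target. There are 200 camera calls.

TASK

Clamp the gear-filled resin blank for drilling: take the red T-handle key from the wooden tool block, put its square end down into the recessed brass drive of the blue side clamp and turn it clockwise (seen from above), about a quarter turn, to its stop, so that the jaw presses the blank squarely against the steel fence. Then pull the key out and put it back, all the way down, in its hole in the tool block. Leave the blue key, the cup and the pigment jar where they are.

Things in the scene. Friction and masses are not known exactly. Their poses are not given: they have to be found in the camera images.
- red_key: Red T-handle key (the one to use), 110 mm tall, 0.14 kg, upright in one hole of the tool block. Origin at the lower end of the blade; z up, x along the cross bar. Blade: steel, 12 x 12 mm square, sides along x and y, 70 mm long, last 3 mm only 9 x 9. Hub: 32 mm diameter, z 70 to 88 mm, rests on the tool block's top. Cross bar: 90 (x) x 18 (y) x 22 mm, centre at z = 99 mm.
- red_key_handle (a point): Centre of the red key's cross bar, 99 mm above the blade's lower end; same axes as the key. Pinch the bar across its 18 mm width (y).
- red_key_tip (a point): Centre of the lower end of the red key's blade; same axes as the key.
- blue_key: Blue T-handle key (not needed), same handle, round 6 mm blade; stands in the other hole of the tool block. Origin at the lower end of its blade, z up.
- tool_block: Fixed block of pale wood, 60 (x) x 155 (y) x 75 mm high, origin at the centre of its underside, z up. Two vertical 23 mm through holes with 2 mm chamfers, at y = +45 and y = -45 mm. A key fully down rests with its hub on the top, its blade's end 5 mm above the bench.
- hole_a (a point): Centre of the mouth of the tool block's hole at y = +45 mm, on its top, 75 mm above the bench.
- hole_b (a point): Centre of the mouth of the tool block's hole at y = -45 mm, on its top, 75 mm above the bench.
- fixture: Fixed drilling fixture, origin at the centre of its underside, z up. Aluminium plate 220 (x) x 150 (y) x 15 mm. Steel fence bar, 14 mm above the plate, inner face at x = +62 mm. Blue cam side clamp: housing 64 x 56 mm centred at x = -47 mm, top 55 mm above the bench, with a 28 mm round bore down to the brass cam; its jaw with black pad moves to +x, pushing the blank to the fence.
- clamp_cam (a joint): Angle of the clamp's brass cam about its vertical axis, growing clockwise seen from above: 0 open, 1.57 rad the stop (clamped). Starts between 0 and 0.2. It takes 0.14 to 0.25 N m and stays where it is left. Each radian moves the jaw 6 mm; the pad meets the seated blank at about 1.1 rad, then presses through a 5 N/mm spring.
- clamp_drive (a point): Centre of the mouth of the square socket in the brass cam, 45 mm above the bench (10 mm below the housing's top), z up; x and y along the sides of the square, turning with the cam. 14 x 14 mm, 20 mm deep, 2.5 mm chamfer. The blade fits in four ways, with about 0.18 rad of play either way, so the key must be turned that much further than the cam.
- clamp_pad: Black pad on the clamp's jaw, 34 mm wide, 16 mm high; origin at the middle of its pressing face, x towards the fence.
- blank: Clear resin block with brass gears in it, 50 (x) x 64 (y) x 22 mm, 85 g, lying loose on the fixture plate between jaw and fence with 1 to 4 mm of play; origin at the centre of its underside, axes nearly those of the fixture. Seated against the fence its centre is at x = 37 mm of the fixture.
- cup: Clear plastic measuring cup, 60 mm diameter, 65 mm high, on the bench; origin at the centre of its underside. Leave alone.
- pigment: Dark red pigment jar with white cap, 40 mm diameter, 55 mm high; origin at the centre of its underside. Leave alone.

How it is judged:
On the way, in this order (a step that is already met when the one before it is completed fails the run):
1. the red key's blade is at least 10 mm down in the clamp's square drive, the clamp still open (cam below 0.6 rad) (horizontal distance between red_key_tip and clamp_drive below 0.005 m and z of red_key_tip in the frame of clamp_drive below -0.01 m and value of joint clamp_cam below 0.6 rad), for 0.1 s.
2. with the key still in the drive the cam is turned past 1.3 rad and the pad presses on the blank with over 4 N (z of red_key_tip in the frame of clamp_drive below -0.008 m and horizontal distance between red_key_tip and clamp_drive below 0.006 m and value of joint clamp_cam above 1.3 rad and contact force between clamp_pad and blank above 4 N), for 0.1 s.
At the end, for the whole second after the job is handed in: The cam stands beyond 1.3 rad with the pad pressing on the blank with over 4 N; the blank lies flat on the plate, within 2 mm of the fence's seat and square to it (0.04 rad); the red key stands upright (within 0.12 rad) in a hole of the tool block, within 7 mm of fully down, released and at rest (value of joint clamp_cam above 1.3 rad and contact force between clamp_pad and blank above 4 N and x of blank in the frame of fixture above 0.035 m and angle between the x axis of blank and the x axis of fixture, either way round below 0.04 rad and z of blank in the frame of fixture below 0.019 m and angle between blank's own z axis and vertical below 0.06 rad and (horizontal distance between red_key and hole_a below 0.009 m or horizontal distance between red_key and hole_b below 0.009 m) and z of red_key in the frame of tool_block below 0.012 m and angle between red_key's own z axis and vertical below 0.12 rad and linear speed of each of red_key, blank below 0.02 m/s); the robot touches nothing.
It fails at once if the blue key is pulled or knocked (moved over 30 mm) (distance of blue_key from where it was at the start of the episode above 0.03 m).
It fails at once if the cup is shifted over 30 mm or tipped (distance of cup from where it was at the start of the episode above 0.03 m or angle between cup's own z axis and vertical above 0.4 rad).
It fails at once if the pigment jar is shifted over 30 mm or tipped (distance of pigment from where it was at the start of the episode above 0.03 m or angle between pigment's own z axis and vertical above 0.4 rad).
It also fails if it takes over 56 s, if anything falls off the work surface, if the arm or the gripper's body presses on something with over 40 N, if the wrist force passes 120 N, or if a joint passes its speed limit or range.

## Working session

There is one attempt and no reset: what is moved stays moved. The work goes in short steps, Python scripts to look and compute and a tool call to move; the robot and the scene stay as the last step left them, time stands still between calls to the robot, and variables do not carry over. Pictures are saved under pics/ and viewed, at most 10 in all, crops included, and the job is handed in when it is done.

Besides the shell and the picture viewer there is one more tool, called after "Request:" as a command line: name --pt "numbers of a row" for each row, then --argument value for the rest. move_arm: Moves the arm, as the interface text tells. Its arguments: {"type":"object","properties":{"rows":{"type":"array","items":{"type":"array","items":{"type":"number"}}},"newtons":{"type":"number"}},"required":["rows"]}

```bash
mkdir -p pics; python3 - <<'E'
from cell import monitor, vision, workorder
import cv2
for n in ["scene","side","wrist"]:
    im=vision.read_camera(n); cv2.imwrite(f"pics/{n}0.png",im[:,:,::-1]); print(n,vision.get_calibration(n))
print(monitor.observe())
E
```

```text
scene {'K': array([[442.85896149,   0.        , 320.63761087],
       [  0.        , 442.85896149, 241.28546831],
       [  0.        ,   0.        ,   1.        ]]), 'T': array([[-0.61894   , -0.42005628,  0.66367612,  1.01486144],
       [ 0.7851268 , -0.3546747 ,  0.50772213,  0.37470706],
       [ 0.02211726,  0.83531945,  0.5493198 ,  0.47305378],
       [ 0.        ,  0.        ,  0.        ,  1.        ]])}
side {'K': array([[485.80642008,   0.        , 321.21585819],
       [  0.        , 485.80642008, 231.34337022],
       [  0.        ,   0.        ,   1.        ]]), 'T': array([[ 9.22343673e-01,  2.45323411e-01, -2.98493842e-01,
         2.95961043e-01],
       [-3.86370221e-01,  5.84736455e-01, -7.13303113e-01,
        -6.06838918e-01],
       [-4.49721355e-04,  7.73239744e-01,  6.34113630e-01,
         6.48457247e-01],
       [ 0.00000000e+00,  0.00000000e+00,  0.00000000e+00,
         1.00000000e+00]])}
wrist {'K': array([[371.64829954,   0.        , 326.96490114],
       [  0.        , 371.64829954, 236.77378673],
       [  0.        ,   0.        ,   1.        ]]), 'm
[... 350 characters left out ...]
'time': 0.15, 'qpos': array([ 1.00301985e+00,  3.42560947e-01,  1.52476739e+00,  1.34918525e-05,
        1.27536720e+00, -1.45984803e-01]), 'qvel': array([ 1.80992332e-04, -8.85236558e-04, -4.63878971e-03, -9.71902889e-05,
        3.51813013e-04, -1.53074283e-03]), 'joint_efforts': array([ 1.73436638e-03, -4.31469190e+01, -2.44352800e+01,  7.17201526e-02,
        5.37220202e-02, -9.61083219e-05]), 'tool_pos': array([0.21474886, 0.4787623 , 0.22621604]), 'tool_rot': array([-3.14050337e+00, -1.73199611e-04,  2.71979695e+00]), 'contact_force': array([0.53854764, 0.05821731, 0.26109012]), 'torque': array([ 0.024224  ,  0.04049965, -0.0055386 ]), 'grip_force': 0.0, 'opening': 0.09218583303564558}
```

View pics/scene0.png

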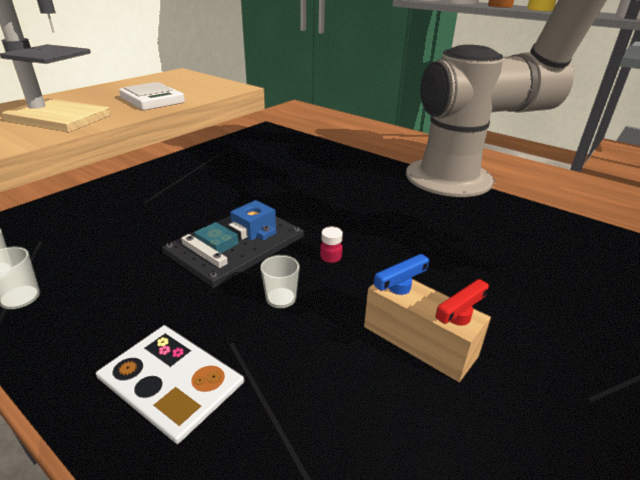

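View pics/side0.png

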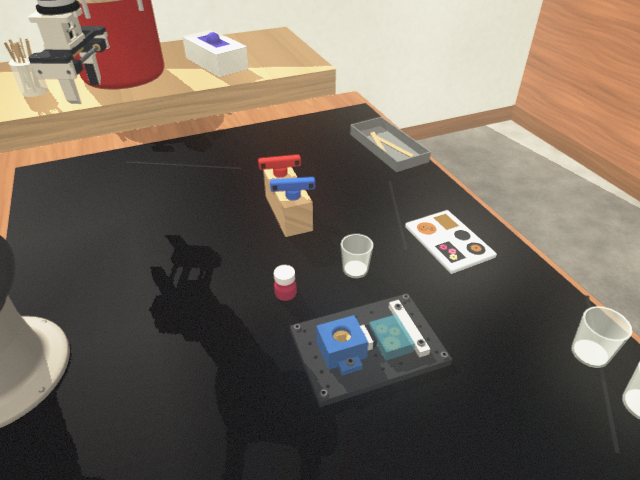

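```bash
cat > h.py <<'E'
import numpy as np, cv2
from cell import vision
from scipy.optimize import least_squares
C={n:vision.get_calibration(n) for n in("scene","side")}
def proj(n,P):
    c=C[n];p=(np.atleast_2d(P)-c["T"][:3,3])@c["T"][:3,:3]
    return np.c_[c["K"][0,2]+c["K"][0,0]*p[:,0]/-p[:,2], c["K"][1,2]-c["K"][1,1]*p[:,1]/-p[:,2]]
def onz(n,u,v,z):
    c=C[n];K=c["K"];d=c["T"][:3,:3]@np.array([(u-K[0,2])/K[0,0],-(v-K[1,2])/K[1,1],-1]);o=c["T"][:3,3]
    return o+d*(z-o[2])/d[2]
E
python3 - <<'E'
import cv2,numpy as np
def crop(n,x,y,w=133):
    im=cv2.imread(f"pics/{n}0.png")[y:y+100,x:x+w]; return cv2.resize(im,(400,300),interpolation=cv2.INTER_CUBIC)
a=[crop("scene",365,255),crop("scene",165,190),crop("side",220,145),crop("side",290,292)]
a=[np.clip(x.astype(float)*1.5,0,255).astype('uint8') for x in a]
cv2.imwrite("pics/m1.png",np.vstack([np.hstack(a[:2]),np.hstack(a[2:])]))
E
```

```text
(no output)
```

View pics/m1.png

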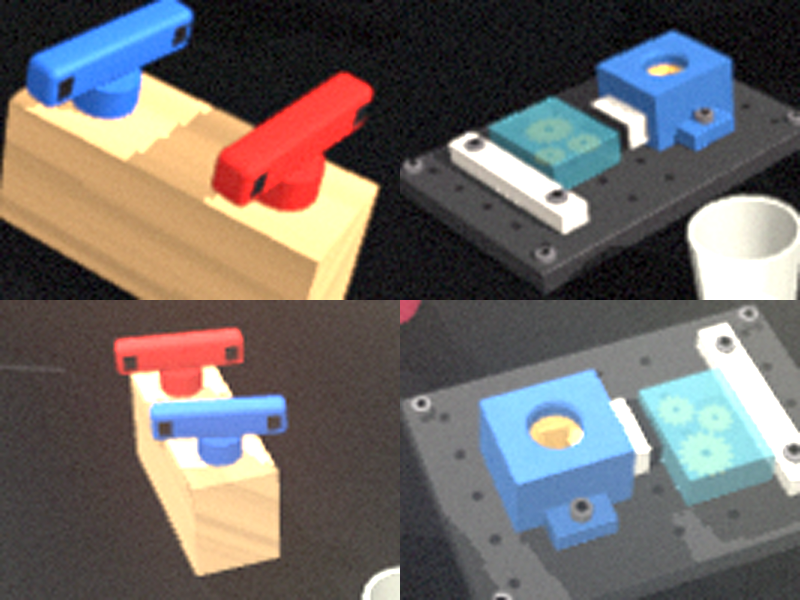

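View pics/wrist0.png

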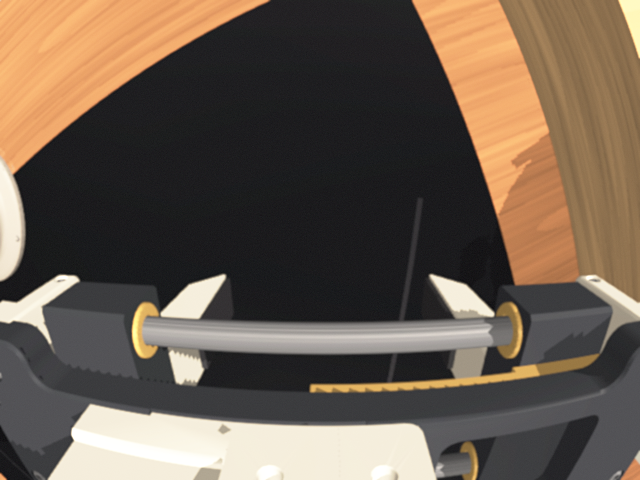

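```bash
cat > fit.py <<'E'
from h import *
from scipy.optimize import minimize
def sc(o,m,p): return [(o[0]+(x-m[0])*133/400-.33, o[1]+(y-m[1])/3-.33) for x,y in p]
def pose(p,L):
    c,s=np.cos(p[2]),np.sin(p[2]); L=np.array(L,float); return np.c_[p[0]+c*L[:,0]-s*L[:,1],p[1]+s*L[:,0]+c*L[:,1],L[:,2]]
def fit(L1,q1,L2,q2,p0):
    f=lambda p:np.r_[(proj("scene",pose(p,L1))-q1).ravel(),(proj("side",pose(p,L2))-q2).ravel()]
    r=least_squares(f,p0); print(np.round(r.x,4),"res",np.round(r.fun,1)); return r.x
z=.055
a=lambda x,y,z=z:(x/1000,y/1000,z)
q1=sc((165,190),(400,0),[(598,70),(672,32),(733,70),(658,98),(543,268)])
q2=sc((290,292),(400,300),[(481,402),(600,371),(634,450),(513,482)])
print(onz("scene",*q1[0],z),onz("side",*q2[0],z))
fit([a(-15,-28),a(-79,-28),a(-79,28),a(-15,28),a(110,75,.015)],q1,[a(-79,28),a(-15,28),a(-15,-28),a(-79,-28)],q2,[.45,-.1,-.4])
q1=sc((365,255),(0,0),[(378,185),(318,262),(5,98)])
q2=sc((220,145),(0,300),[(193,473),(280,465),(131,370)])
z=.075;b=lambda x,y:a(x,y,.075)
c=onz("scene",433,300,.075);print(c)
# red end = +y local
print(proj("side",[c]))
for k in (1,-1):
  fit([b(k*-30,77.5),b(k*30,77.5),b(k*30,-77.5)],q1,[b(k*-30*-1*-1,-77.5),b(k*30,-77.5),b(k*-30,77.5)],q2,[c[0],c[1],1.5])
def keyfit(n0,p0,red):
    M={}
    for n in("scene","side"):
        im=cv2.imread(f"pics/{n}{n0}.png").astype(int);B,G,R=im[...,0],im[...,1],im[...,2]
        m=((R>90)&(R>2.2*G)&(R>2.2*B)) if red else ((B>90)&(B>1.5*G)&(B>2*R))
        m=m.astype('uint8');u,v=proj(n,[[p0[0],p0[1],.1]])[0];w=np.zeros_like(m);cv2.circle(w,(int(u),int(v)),45,1,-1);M[n]=cv2.resize(m*w,None,fx=4,fy=4,interpolation=cv2.INTER_LINEAR)
    t=np.linspace(0,6.28,24)
    def f(p):
        e=0
        for n in M:
            r=np.zeros_like(M[n])
            bar=pose(p,[(x,y,zz) for x in(-.045,.045) for y in(-.009,.009) for zz in(.093,.115)])
            hub=np.vstack([np.c_[p[0]+.016*np.cos(t),p[1]+.016*np.sin(t),0*t+zz] for zz in(.075,.093)])
            for s in(bar,hub): cv2.fillConvexPoly(r,cv2.convexHull(((proj(n,s)+.5)*4).round().astype(np.int32)),1)
            e+=np.count_nonzero(r!=M[n])
        return e
    best=min((minimize(f,[p0[0]+dx,p0[1],y],method="Nelder-Mead",options=dict(initial_simplex=[[p0[0]+dx,p0[1],y],[p0[0]+.01,p0[1],y],[p0[0],p0[1]+.01,y],[p0[0],p0[1],y+.2]])) for dx in(0,.005) for y in np.arange(-1.5,1.6,.5)),key=lambda r:r.fun)
    print("key",np.round(best.x,4),best.fun,[int(M[n].sum()) for n in M])
if __name__=="__main__":
    keyfit(0,onz("scene",463,302,.1),True); keyfit(0,onz("scene",402,273,.1),False)
E
python3 fit.py
```

```text
[ 0.54329992 -0.2017969   0.055     ] [ 0.47916522 -0.15020391  0.055     ]
[ 0.5561 -0.1807 -0.0644] res [-0.5 -1.8  0.5 -0.5 -0.4 -3.5 -1.1 -0.6 -1.1  1.9 -0.7 -1.2 -2.2 -1.1
  0.4 -0.6  0.7  0.2]
[0.54955836 0.21565937 0.075     ]
[[281.619773   184.11894373]]
[ 0.5599  0.2114 -0.0356] res [ 0.1  1.   0.5  0.6  1.1  1.4  0.4  5.2 -0.   1.6  0.1  0.5]
[0.5613 0.213  0.3658] res [ -3.4  15.4  16.4 -40.2   9.2  -8.2  39.   -9.2 -11.6   5.4  11.7  -3.6]
key [ 0.5595  0.2565 -0.1691] 5701.0 [20210, 8914]
key [ 0.5556  0.1658 -0.2358] 7555.0 [18845, 8518]
```

Request:
move_arm --pt "22 -45 3 0.02 -1" --pt "22 -45 3 0.02 -1" --pt "22 -45 3 0.02 -1" --pt "22 -45 3 0.02 -1" --pt "22 -45 3 0.02 -1" --pt "22 -45 3 0.02 -1" --pt "22 -45 3 0.02 -1" --pt "22 -45 3 0.02 -1" --pt "22 -45 3 0.02 -1" --pt "22 -45 3 0.02 -1" --pt "22 -45 3 0.02 -1" --pt "22 -45 3 0.02 -1"

```text
time: 1.35
tool_pos: [0.4784, -0.0611, 0.2627]
tool_rot: [3.141, -0.0, 2.96]
contact_force: [1.4, 0.4, -0.3]
opening: 0.0917
grip_force: 0.0
```

Request:
move_arm --pt "10 -40 0 0 -1" --pt "10 -40 0 0 -1" --pt "10 -37 0 0 -1" --pt "0 0 0 0 -1" --pt "0 0 0 0 -1" --pt "0 0 0 0 -1"

```text
time: 1.95
tool_pos: [0.5076, -0.175, 0.2624]
tool_rot: [3.141, -0.001, 2.96]
contact_force: [0.3, 0.2, 0.2]
opening: 0.0919
grip_force: 0.0
```

```bash
python3 - <<'E'
from cell import monitor, vision
import cv2,json,numpy as np
s=monitor.observe(); im=vision.read_camera("wrist")
np.savez("w1.npz",p=s["tool_pos"],r=s["tool_rot"],im=im)
print(s["tool_pos"],s["tool_rot"],s["qpos"],s["time"])
cv2.imwrite("pics/w1.png",im[:,:,::-1])
E
```

```text
[ 0.50763832 -0.17502412  0.26244394] [ 3.14088903e+00 -7.59438770e-04  2.96040949e+00] [-4.75055314e-01  3.39454069e-01  1.42776595e+00  4.62286365e-04
  1.37530335e+00 -1.86475822e+00] 1.95
```

View pics/w1.png

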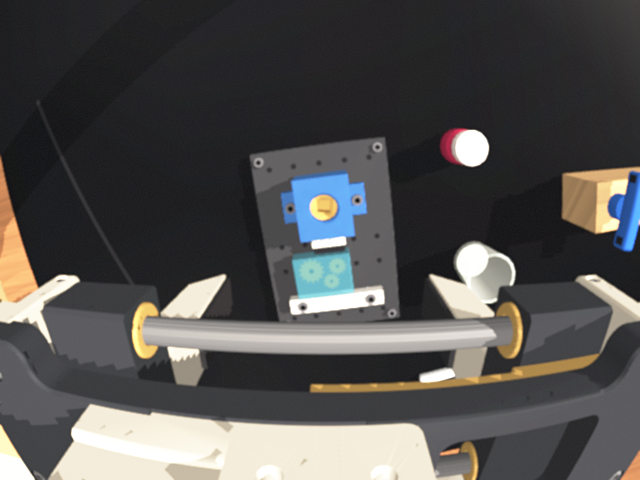

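```bash
cat >> h.py <<'E'
from scipy.spatial.transform import Rotation as Ro
W=vision.get_calibration("wrist")
def wray(u,v,p,r):
    K=W["K"];x,y=(u-K[0,2]),(v-K[1,2]);rr=np.hypot(x,y);t=rr/K[0,0]
    d=np.array([np.sin(t)*x/rr,-np.sin(t)*y/rr,-np.cos(t)]);R=Ro.from_euler("xyz",r).as_matrix()
    M=W["mount"];return R@M[:3,3]+p,R@M[:3,:3]@d
def wonz(u,v,z,p,r):
    o,d=wray(u,v,p,r);return o+d*(z-o[2])/d[2]
E
python3 - <<'E'
from h import *
d=np.load("w1.npz");p,r,im=d["p"],d["r"],d["im"]
for u,v,z in[(322,207,.045),(322,207,.055),(328,242,.04),(324,273,.037)]:print(u,v,wonz(u,v,z,p,r))
c=cv2.resize(im[130:330,240:410,::-1],None,fx=3,fy=3,interpolation=cv2.INTER_CUBIC)
b=cv2.resize(im[180:235,295:350,::-1],None,fx=5.2,fy=5.2,interpolation=cv2.INTER_CUBIC)
o=np.zeros((600,800,3),'uint8');o[:600,:510]=c;o[:286,512:798]=b
cv2.imwrite("pics/w1c.png",np.clip(o*1.0,0,255))
E
```

```text
322 207 [ 0.50835208 -0.18140618  0.045     ]
322 207 [ 0.50635099 -0.18089727  0.055     ]
328 242 [ 0.54801678 -0.18237631  0.04      ]
324 273 [ 0.58348206 -0.19336047  0.037     ][ WARN:0@0.932] global loadsave.cpp:1063 imwrite_ Unsupported depth image for selected encoder is fallbacked to CV_8U.
```

View pics/w1c.png

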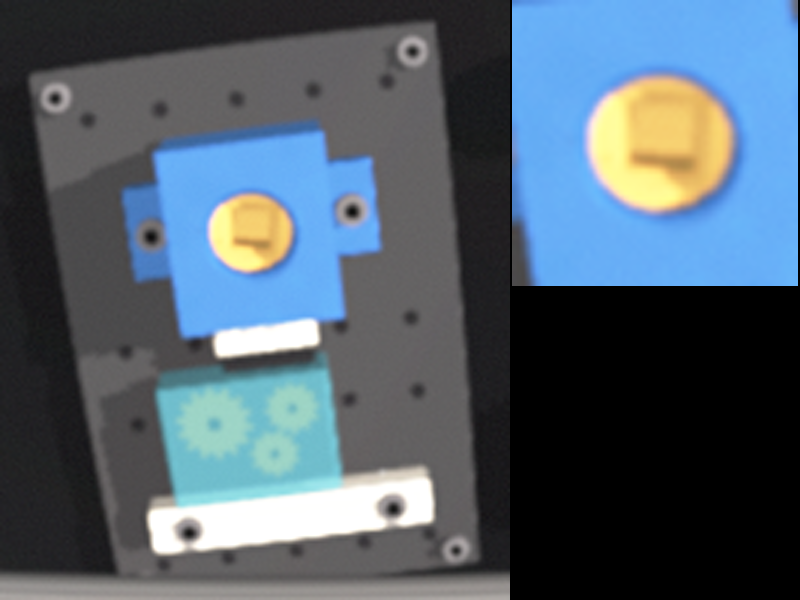

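```bash
python3 - <<'E'
from h import *
d=np.load("w1.npz");p,r,im=d["p"],d["r"],d["im"]
I=lambda x,y:(295+(x-512)/5.2-.4,180+y/5.2-.4)
J=lambda x,y:(240+x/3-.33,130+y/3-.33)
print("bore",wonz(*I(661,144),.055,p,r))
def yaw(a,b,z,f):
    A,B=wonz(*f(*a),z,p,r),wonz(*f(*b),z,p,r);print(A[:2],B[:2],np.arctan2(*(B-A)[1::-1]))
yaw((632,158),(692,168),.045,I)
yaw((637,95),(700,98),.025,I)
for a,b,z in[((185,337),(345,318),.055),((155,152),(322,130),.055),((155,152),(185,337),.055),((322,130),(345,318),.055)]:yaw(a,b,z,J)
print("plate");
for a,b in[((55,98),(412,52)),((412,52),(455,550))]:yaw(a,b,.017,J)
# TCP->red key
E
```

```text
bore [ 0.50687296 -0.17971686  0.055     ]
[ 0.51063334 -0.18636853] [ 0.51478731 -0.17503195] 1.2195678238259398
[ 0.50179872 -0.18413968] [ 0.5047875  -0.17140739] 1.3402311505818412
[ 0.53854605 -0.20856301] [ 0.54176511 -0.15350995] 1.512390865689213
[ 0.47421004 -0.20578711] [ 0.47706687 -0.15040665] 1.5192564198454506
[ 0.47421004 -0.20578711] [ 0.53854605 -0.20856301] -0.04312022567818077
[ 0.47706687 -0.15040665] [ 0.54176511 -0.15350995] -0.047928971226877906
plate
[ 0.45172615 -0.2424432 ] [ 0.45904948 -0.11216517] 1.5146423547689316
[ 0.45904948 -0.11216517] [ 0.65925851 -0.12327851] -0.0554517779507871
```

Request:
move_arm --pt "5 44 0 0 0" --pt "5 44 0 0 0" --pt "5 44 0 0 0" --pt "5 44 0 0 0" --pt "5 44 0 0 0" --pt "5 44 0 0 0" --pt "5 44 0 0 0" --pt "5 44 0 0 0" --pt "5 42 0 0 0" --pt "5 40 0 0 0" --pt "0 0 0 0 0" --pt "0 0 0 0 0"

```text
time: 3.2
tool_pos: [0.5568, 0.2595, 0.2625]
tool_rot: [-3.141, -0.0, 2.963]
contact_force: [0.6, 0.1, 0.4]
opening: 0.0461
grip_force: 0.0
```

```bash
python3 - <<'E'
from h import *
from cell import monitor
s=monitor.observe(); im=vision.read_camera("wrist");p,r=s["tool_pos"],s["tool_rot"]
np.savez("w2.npz",p=p,r=r,im=im); print(p,r,s["opening"])
i=im.astype(int);m=((i[...,0]>80)&(i[...,0]>2.2*i[...,1])&(i[...,0]>2.2*i[...,2])).astype('uint8')
n,l,st,c=cv2.connectedComponentsWithStats(m);k=1+st[1:,4].argmax();print(st[k],c[k])
x,y,w,h,_=st[k];g=im[y-30:y+h+30,max(0,x-60):x+w+60,::-1];f=min(800/g.shape[1],600/g.shape[0]);print(max(0,x-60),y-30,f)
cv2.imwrite("pics/w2c.png",cv2.resize(g,None,fx=f,fy=f,interpolation=cv2.INTER_CUBIC))
E
```

```text
[0.55683631 0.25950873 0.26249464] [-3.14118803e+00 -3.27959239e-04  2.96335185e+00] 0.04609061529566696
[ 308  169   32  105 2359] [323.44595167 221.7236117 ]
248 139 3.6363636363636362
```

View pics/w2c.png

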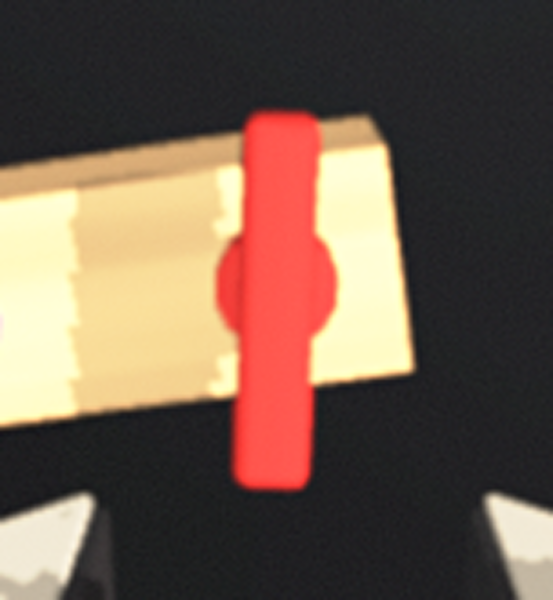

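```bash
python3 - <<'E'
from h import *
d=np.load("w2.npz");p,r=d["p"],d["r"]
f=lambda x,y,z:wonz(248+x/3.636-.4,139+y/3.636-.4,z,p,r)
a,b=f(283,113,.115),f(272,489,.115);print(a,b,(a+b)/2,np.linalg.norm(a-b),np.arctan2(*(b-a)[1::-1]))
print("hub",f(276,285,.093))
L=[f(385,145,.075),f(413,371,.075)];print("block end",L,np.mean(L,0)[:2],np.arctan2(*(L[1]-L[0])[1::-1]))
E
```

```text
[0.51322217 0.2649106  0.115     ] [0.60202739 0.24605036 0.115     ] [0.55762478 0.25548048 0.115     ] 0.09078588562731907 -0.20926833358979163
hub [0.55730681 0.25501676 0.093     ]
block end [array([0.52996554, 0.28826167, 0.075     ]), array([0.59110183, 0.28587793, 0.075     ])] [0.56053368 0.2870698 ] -0.03897087261421638
```

Request:
move_arm --pt "1 -4 -35 -0.03 0" --pt "0 0 -40 0 0" --pt "0 0 -40 0 0" --pt "0 0 -30 0 0" --pt "0 0 -15 0 0" --pt "0 0 -5 0 0" --pt "0 0 0 0 0.5" --pt "0 0 0 0 1" --pt "0 0 0 0 1" --pt "0 0 0 0 1" --pt "0 0 0 0 1" --pt "0 0 0 0 1" --newtons 40

```text
time: 4.45
tool_pos: [0.5596, 0.2543, 0.0987]
tool_rot: [3.14, 0.002, 2.93]
contact_force: [-0.2, 1.8, 6.8]
opening: 0.0172
grip_force: 40.0
```

Request:
move_arm --pt "0 0 10 0 1" --pt "0 0 20 0 1" --pt "0 0 25 0 1" --pt "0 0 30 0 1" --pt "0 0 30 0 1" --pt "0 0 25 0 1" --pt "0 0 10 0 1" --pt "0 0 0 0 1" --pt "0 0 0 0 1" --pt "0 0 0 0 1"

```text
time: 5.45
tool_pos: [0.5582, 0.2537, 0.2457]
tool_rot: [-3.14, -0.003, 2.93]
contact_force: [0.2, 0.0, -1.4]
opening: 0.0177
grip_force: 40.0
```

```bash
python3 - <<'E'
from h import *
from cell import monitor
s=monitor.observe();print(s["tool_pos"],s["tool_rot"],s["opening"],s["contact_force"],s["torque"])
o=np.zeros((600,800,3),'uint8')
for k,n in enumerate(("scene","side")):
    im=vision.read_camera(n);cv2.imwrite(f"pics/{n}1.png",im[:,:,::-1]);u,v=proj(n,[s["tool_pos"]-[0,0,.03]])[0].astype(int)
    y0,x0=max(0,v-75),max(0,u-50);g=im[y0:y0+150,x0:x0+100,::-1];g=cv2.resize(g,None,fx=4,fy=4,interpolation=cv2.INTER_CUBIC);o[:g.shape[0],k*400:k*400+g.shape[1]]=g;print(n,x0,y0)
cv2.imwrite("pics/lift.png",o)
E
```

```text
[0.55823702 0.25368059 0.24569195] [-3.13992489e+00 -3.04620033e-03  2.92979266e+00] 0.01767182640479643 [ 0.24761926  0.01208746 -1.43213496] [0.01345294 0.02567143 0.01243208]
scene 429 148
side 225 39
```

View pics/lift.png

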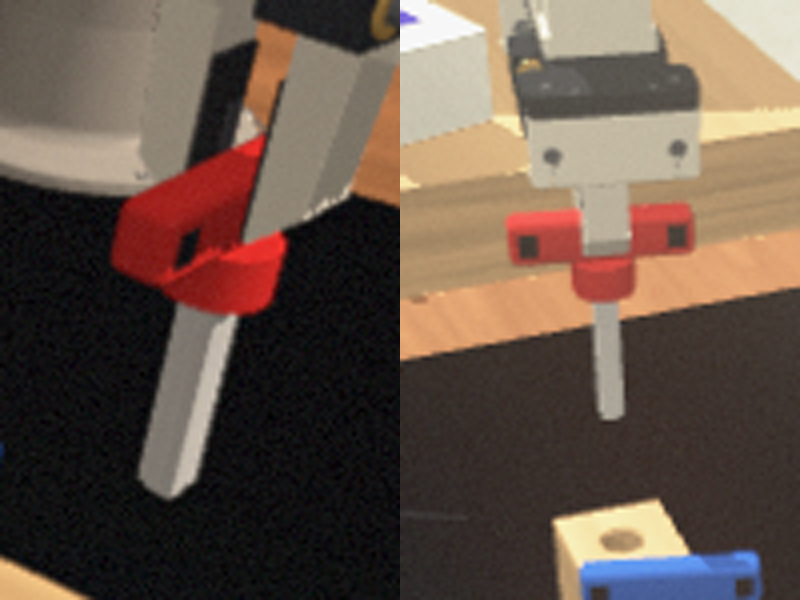

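```bash
python3 - <<'E'
from h import *
t=np.array([0.55824,.25368,.24569])
q={"scene":(429+168/4-.4,148+489/4-.4),"side":(225+210/4-.4,39+415/4-.4)}
for n in q:print(n,proj(n,[t-[0,0,.0937]]),q[n])
r=least_squares(lambda P:np.r_[proj("scene",[P])[0]-q["scene"],proj("side",[P])[0]-q["side"]],t-[0,0,.09]);print((r.x-t)*1000,r.fun)
E
```

```text
scene [[468.42985328 268.68159482]] (470.6, 269.85)
side [[277.62749153 142.74663635]] (277.1, 142.35)
[ -0.18690433   2.81908329 -94.21364964] [ 0.01180167 -0.00856816  0.01880441  0.01661298]
```

Request:
move_arm --pt "-2 -20 0 0 1" --pt "-5 -43 0 0 1" --pt "-5 -43 0 0 1" --pt "-5 -43 0 0 1" --pt "-5 -43 0 0 1" --pt "-5 -43 0 0 1" --pt "-5 -43 0 0 1" --pt "-5 -43 0 0 1" --pt "-5 -43 0 0 1" --pt "-5 -43 0 -0.01 1" --pt "-3 -27 0 0 1" --pt "0 0 0 0 1"

```text
time: 6.75
tool_pos: [0.5082, -0.1835, 0.2468]
tool_rot: [-3.141, -0.001, 2.915]
contact_force: [-0.9, -0.1, -1.6]
opening: 0.0178
grip_force: 40.0
```

Request:
move_arm --pt "0 0 -20 0 1" --pt "0 0 -30 0 1" --pt "0 0 -20 0 1" --pt "0 0 -10 0 1" --pt "0 0 0 0 1" --pt "0 0 0 0 1" --pt "0 0 0 0 1"

```text
time: 7.45
tool_pos: [0.5097, -0.1802, 0.1688]
tool_rot: [-3.141, 0.002, 2.92]
contact_force: [0.5, -0.5, -2.0]
opening: 0.0175
grip_force: 40.0
```

```bash
python3 - <<'E'
from h import *
from cell import monitor
s=monitor.observe();print(s["tool_pos"],s["tool_rot"],s["opening"],s["contact_force"],s["time"])
o=np.zeros((480,800,3),'uint8')
for k,n in enumerate(("scene","side")):
    im=vision.read_camera(n);u,v=proj(n,[[.508,-.18,.055]])[0].astype(int)
    y0,x0=v-30,u-25;g=im[y0:y0+60,x0:x0+50,::-1];g=cv2.resize(g,None,fx=8,fy=8,interpolation=cv2.INTER_CUBIC);o[:,k*400:k*400+400]=g;print(n,x0,y0,proj(n,[s["tool_pos"]-[0,0,.0937]]),proj(n,[[.508,-.18,.055]]))
cv2.imwrite("pics/ins.png",o)
E
```

```text
[ 0.50972642 -0.18018739  0.16881827] [-3.14114712e+00  2.25621429e-03  2.92002882e+00] 0.017544362968170652 [ 0.50802929 -0.46479838 -2.02224247] 7.45
scene 227 179 [[250.77450225 200.69283079]] [[252.17456803 209.70791592]]
side 316 304 [[342.84540923 325.22997347]] [[341.40465817 334.03006193]]
```

View pics/ins.png

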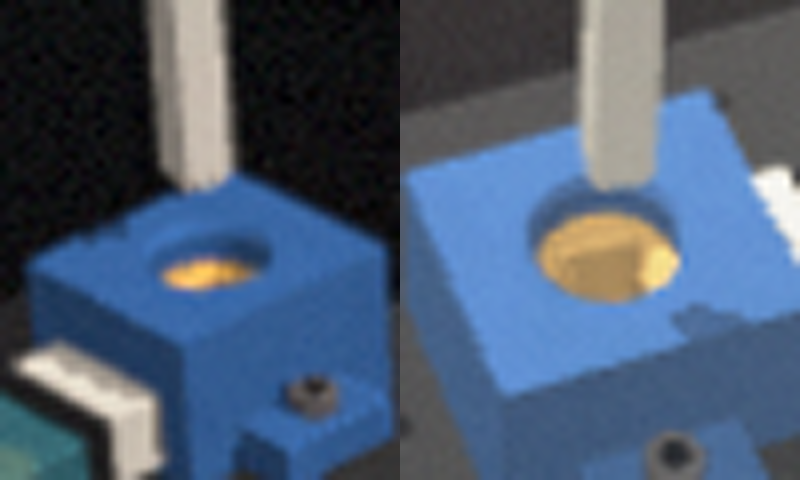

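Request:
move_arm --pt "-2.5 1 -5 0 1" --pt "0 0 -7 0 1" --pt "0 0 -7 0 1" --pt "0 0 -5 0 1" --pt "0 0 -3 0 1" --pt "0 0 -3 0 1" --pt "0 0 0 0 1" --pt "0 0 0 0 1"

```text
time: 8.35
tool_pos: [0.5066, -0.1791, 0.1377]
tool_rot: [3.142, 0.0, 2.92]
contact_force: [-0.2, 0.6, -1.4]
opening: 0.0178
grip_force: 40.0
```

Request:
move_arm --pt "0 0 -3 0 1" --pt "0 0 -3 0 1" --pt "0 0 -2 0 1" --pt "0 0 0 0 1" --pt "0 0 0 0 1"

```text
time: 8.85
tool_pos: [0.5073, -0.1794, 0.1299]
tool_rot: [-3.141, 0.002, 2.92]
contact_force: [2.4, -1.7, -0.3]
opening: 0.0177
grip_force: 40.0
```

Request:
move_arm --pt "0 0 -3 0 1" --pt "0 0 -3 0 1" --pt "0 0 -2 0 1" --pt "0 0 0 0 1" --pt "0 0 0 0 1"

```text
time: 9.35
tool_pos: [0.5066, -0.1791, 0.1213]
tool_rot: [3.141, 0.0, 2.92]
contact_force: [3.8, -1.3, -2.1]
opening: 0.0176
grip_force: 40.0
```

Request:
move_arm --pt "0.5 0 0 -0.1 1" --pt "0 0 0 -0.1 1" --pt "0 0 0 -0.1 1" --pt "0 0 0 -0.1 1" --pt "0 0 0 -0.1 1" --pt "0 0 0 -0.1 1" --pt "0 0 0 -0.1 1" --pt "0 0 0 -0.1 1" --pt "0 0 0 0 1" --pt "0 0 0 0 1" --newtons 60

```text
time: 10.35
tool_pos: [0.507, -0.1791, 0.1215]
tool_rot: [-3.142, 0.0, 2.123]
contact_force: [5.3, -2.2, -2.8]
opening: 0.0175
grip_force: 60.0
```

```bash
python3 -c "
from cell import monitor
s=monitor.observe();print(s['tool_pos'],s['tool_rot'],s['contact_force'],s['torque'],s['qpos'])"
```

```text
[ 0.50696834 -0.17914635  0.12147227] [-3.14152646e+00  8.28604160e-05  2.12254634e+00] [ 5.34016794 -2.20248782 -2.79900093] [-0.51069431 -1.13863344 -0.0030136 ] [-4.82184605e-01  4.71577680e-01  1.63672462e+00 -1.15556286e-04
  1.03325301e+00 -1.03387545e+00]
```

Request:
move_arm --pt "1 -0.5 0 -0.1 1" --pt "0 0 0 -0.1 1" --pt "0 0 0 -0.1 1" --pt "0 0 0 -0.1 1"

```text
time: 10.75
tool_pos: [0.5073, -0.1794, 0.1214]
tool_rot: [-3.14, -0.001, 1.718]
contact_force: [1.9, -1.9, -1.0]
opening: 0.0177
grip_force: 60.0
```

```bash
python3 -c "
from cell import monitor
s=monitor.observe();print(s['tool_pos'],s['tool_rot'],s['contact_force'],s['torque'])"
```

```text
[ 0.50730538 -0.17937689  0.1214423 ] [-3.14010703e+00 -6.61774881e-04  1.71843607e+00] [ 1.90125277 -1.8780633  -0.97201324] [-0.4423343  -0.61242571  0.14875107]
```

Request:
move_arm --pt "0 0 0 -0.1 1" --pt "0 0 0 -0.1 1" --pt "0 0 0 -0.08 1" --pt "0 0 0 -0.08 1"

```text
time: 11.15
tool_pos: [0.5072, -0.1793, 0.1215]
tool_rot: [-3.14, -0.0, 1.359]
contact_force: [2.5, -0.3, 0.7]
opening: 0.0177
grip_force: 60.0
```

```bash
python3 -c "
from cell import monitor
s=monitor.observe();print(s['tool_pos'],s['tool_rot'],s['contact_force'],s['torque'])"
```

```text
[ 0.50718795 -0.17932722  0.12145427] [-3.13971074e+00 -6.43129511e-05  1.35938667e+00] [ 2.47532155 -0.34940375  0.71610693] [-0.38885712 -0.44917117  0.20724124]
```

Request:
move_arm --pt "0 0 0 -0.05 1" --pt "0 0 0 -0.05 1" --pt "0 0 0 0 1"

```text
time: 11.45
tool_pos: [0.5072, -0.1793, 0.1214]
tool_rot: [-3.14, 0.0, 1.262]
contact_force: [1.5, -1.1, 0.4]
opening: 0.0175
grip_force: 60.0
```

```bash
python3 - <<'E'
from h import *
from cell import monitor
s=monitor.observe();print(s['tool_pos'],s['tool_rot'],s['contact_force'],s['torque'])
o=np.zeros((600,800,3),'uint8')
for k,(n,x0,y0) in enumerate((("scene",165,170),("side",290,252))):
    g=vision.read_camera(n)[y0:y0+150,x0:x0+160,::-1];o[:375,k*400:k*400+400]=cv2.resize(g,None,fx=2.5,fy=2.5,interpolation=cv2.INTER_CUBIC)
cv2.imwrite("pics/turn.png",o[:375])
E
```

```text
[ 0.50722272 -0.17927453  0.12144218] [-3.13974359e+00  3.88036666e-05  1.26171644e+00] [ 1.52373166 -1.13658507  0.43288692] [-0.33208349 -0.310594    0.20160406]
```

View pics/turn.png

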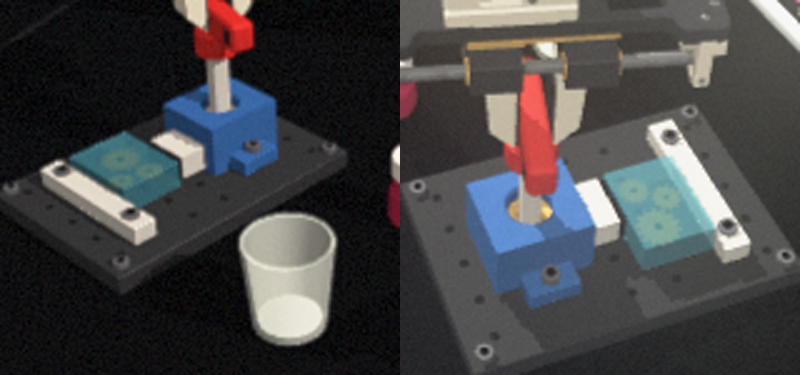

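Request:
move_arm --pt "0 0 0 -0.05 1" --pt "0 0 0 -0.05 1" --pt "0 0 0 0 1"

```text
time: 11.85
tool_pos: [0.5073, -0.1793, 0.1214]
tool_rot: [-3.14, 0.0, 1.162]
contact_force: [1.1, -0.2, 0.1]
opening: 0.0175
grip_force: 60.1
```

```bash
python3 -c "
from cell import monitor
s=monitor.observe();print(s['tool_pos'],s['tool_rot'],s['contact_force'],s['torque'])"
```

```text
[ 0.50732352 -0.17931842  0.12144091] [-3.14000864e+00  2.21005037e-04  1.16160913e+00] [ 1.07611834 -0.23755673  0.10723288] [-0.28273678 -0.07954465  0.37456029]
```

Request:
move_arm --pt "0 0 0 -0.04 1" --pt "0 0 0 -0.04 1" --pt "0 0 0 0 1"

```text
time: 12.15
tool_pos: [0.5074, -0.1793, 0.1214]
tool_rot: [-3.14, 0.0, 1.082]
contact_force: [-0.5, -0.5, 0.4]
opening: 0.0172
grip_force: 60.2
```

```bash
python3 -c "
from cell import monitor
s=monitor.observe();print(s['tool_pos'],s['tool_rot'],s['contact_force'],s['torque'])"
```

```text
[ 0.50737858 -0.17930681  0.12143049] [-3.14012103e+00  3.47946368e-04  1.08236089e+00] [-0.51201676 -0.4672519   0.41710683] [-0.20606184  0.02602914  0.46496135]
```

Request:
move_arm --pt "0 0 0 0.08 1" --pt "0 0 0 0.08 1" --pt "0 0 0 0.08 1" --pt "0 0 0 0 1"

```text
time: 12.55
tool_pos: [0.5075, -0.1794, 0.1214]
tool_rot: [-3.14, -0.0, 1.322]
contact_force: [-0.1, -0.6, -0.5]
opening: 0.0173
grip_force: 60.0
```

```bash
python3 -c "
from cell import monitor
s=monitor.observe();print(s['tool_pos'],s['tool_rot'],s['contact_force'],s['torque'])"
```

```text
[ 0.50750003 -0.17941212  0.12138524] [-3.14043816e+00 -2.60928034e-04  1.32231912e+00] [-0.13782644 -0.56154944 -0.54565676] [-0.28157267  0.08095355  0.03172878]
```

Torque is released; pull out.

Request:
move_arm --pt "0 0 5 0 1" --pt "0 0 10 0 1" --pt "0 0 20 0 1" --pt "0 0 25 0 1" --pt "0 0 30 0 1" --pt "0 0 25 0 1" --pt "0 0 15 0 1" --pt "0 0 0 0 1" --pt "0 0 0 0 1"

```text
time: 13.45
tool_pos: [0.5076, -0.1793, 0.2518]
tool_rot: [3.142, -0.0, 1.319]
contact_force: [-0.1, 0.3, -2.0]
opening: 0.0173
grip_force: 60.0
```

```bash
python3 - <<'E'
from h import *
from cell import monitor
s=monitor.observe();t,r=s["tool_pos"],s["tool_rot"];print(t,r,s["contact_force"],s["opening"],s["qpos"])
# blade tip in scene/side: grey blade end along the predicted axis
for n in("scene","side"):
    im=vision.read_camera(n);cv2.imwrite(f"pics/{n}3.png",im[:,:,::-1])
    u,v=proj(n,[t-[0,0,.0937]])[0];print(n,u,v)
    for dv in range(-10,7,2):
        y=int(round(v))+dv;print(y,im[y,int(u)-9:int(u)+10].astype(int).mean(1).astype(int))
E
```

```text
[ 0.50761467 -0.17928522  0.25184474] [ 3.14156401e+00 -1.08286395e-04  1.31948678e+00] [-0.052379    0.34344302 -2.01281909] 0.017279445878274013 [-4.81979127e-01  3.48339237e-01  1.44399273e+00  1.14771405e-04
  1.34925757e+00 -2.30694794e-01]
scene 248.9858483359263 159.24921891582136
149 [  8  12  10  13  47 112 117 123 178 185 189 188 187 188  96  24  14   4
  13]
151 [ 10  17   8   6  32 111 116 119 162 181 187 188 187 191  99  32  12  13
  16]
153 [ 13  11  16  13  36 111 115 120 162 182 185 188 189 189 126  50  13  18
  15]
155 [ 19  12  20  11  30  90 113 119 150 179 187 188 189 189 127  52  19  14
  22]
157 [ 19  20  10   4  27  81 113 120 147 179 185 188 188 188 136  53  11  10
  15]
159 [ 14  16   9  19  18  20  67 105 137 180 184 189 188 146 106  44  16  10
  16]
161 [ 18   0  14   5  18   1  15  30  63 108 104  95  66  25  13   3  10  16
  14]
163 [11  9  1  9  9 14 11 10  4 11  3  8  0  8  4 16 12  8  9]
165 [ 0 18 16 16 11 13  5  7 10 11  6 14 13 14  9  8 13 10  4]
side 342.8524241260646 286.57199660964534
277 [ 53  59  57  55  58  98 166 181 164 163 162 164 167 164 161 155 120  84
 121]
279 [ 56  58  55  58  55  95 165 181 164 163 161 164 165 163 162 147  92  55
  58]
281 [ 54  58  55  58  58  96 162 182 164 160 161 163 166 162 159 150  95  59
  56]
283 [ 59  55  55  57  55  79 137 178 166 163 163 163 163 162 162 144  75  56
  58]
285 [ 56  56  56  58  56  58 111 177 163 161 160 166 163 162 162 145  72  57
  56]
287 [ 55  54  55  52  55  55  78 126 163 164 161 164 164 158 155 137  69  57
  60]
289 [53 56 54 54 52 57 54 62 72 70 55 59 60 54 55 60 61 55 58]
291 [54 53 57 53 53 56 56 55 55 55 54 56 55 58 54 57 56 55 56]
293 [56 57 57 57 55 53 57 56 56 56 57 54 54 55 57 59 56 58 59]
```

Request:
move_arm --pt "2 20 0 0.12 1" --pt "4 36 0 0.13 1" --pt "4 36 0 0.13 1" --pt "4 36 0 0.13 1" --pt "4 36 0 0.13 1" --pt "4 36 0 0.13 1" --pt "4 36 0 0.13 1" --pt "4 36 0 0.13 1" --pt "4 36 0 0.13 1" --pt "4 36 0 0.13 1" --pt "4 36 0 0.13 1" --pt "4 30 0 0.13 1"

```text
time: 14.75
tool_pos: [0.5533, 0.2323, 0.2502]
tool_rot: [-3.141, -0.002, 2.876]
contact_force: [1.1, 0.3, -2.6]
opening: 0.0172
grip_force: 60.0
```

Request:
move_arm --pt "5 23 0 0.06 1" --pt "0 0 0 0 1" --pt "0 0 0 0 1" --pt "0 0 0 0 1"

```text
time: 15.15
tool_pos: [0.5587, 0.2524, 0.251]
tool_rot: [-3.141, -0.001, 2.928]
contact_force: [0.2, 0.1, -2.3]
opening: 0.0176
grip_force: 60.0
```

Request:
move_arm --pt "0.5 2 -20 0 1" --pt "0 0 -30 0 1" --pt "0 0 -15 0 1" --pt "0 0 -8 0 1" --pt "0 0 -5 0 1" --pt "0 0 -5 0 1" --pt "0 0 -5 0 1" --pt "0 0 0 0 1" --pt "0 0 0 0 1"

```text
time: 16.05
tool_pos: [0.5596, 0.2555, 0.164]
tool_rot: [3.141, 0.001, 2.93]
contact_force: [0.3, -0.2, -1.3]
opening: 0.0174
grip_force: 60.0
```

Request:
move_arm --pt "0 0 -10 0 1" --pt "0 0 -12 0 1" --pt "0 0 -12 0 1" --pt "0 0 -10 0 1" --pt "0 0 -8 0 1" --pt "0 0 -4 0 1" --pt "0 0 -3 0 1" --pt "0 0 -2 0 1" --pt "0 0 -1 0 1" --pt "0 0 0 0 1" --pt "0 0 0 0 1"

```text
time: 17.15
tool_pos: [0.5596, 0.2555, 0.1019]
tool_rot: [3.141, 0.001, 2.93]
contact_force: [-1.0, 0.7, -1.5]
opening: 0.0173
grip_force: 60.0
```

Request:
move_arm --pt "0 0 -1 0 1" --pt "0 0 -1 0 1" --pt "0 0 -1 0 1" --pt "0 0 -0.5 0 1" --pt "0 0 0 0 1" --pt "0 0 0 0 1"

```text
time: 17.75
tool_pos: [0.5596, 0.2555, 0.0987]
tool_rot: [3.141, 0.0, 2.93]
contact_force: [-1.7, -0.7, 4.4]
opening: 0.0177
grip_force: 60.0
```

Contact with the block top at the same height as when picked. Release to a partial opening and rise.

Request:
move_arm --pt "0 0 0 0 0.3" --pt "0 0 0 0 0.0" --pt "0 0 0 0 0.0" --pt "0 0 0 0 0.0" --pt "0 0 10 0 0" --pt "0 0 25 0 0" --pt "0 0 40 0 0" --pt "0 0 40 0 0" --pt "0 0 30 0 0" --pt "0 0 10 0 0" --pt "0 0 0 0 0" --pt "0 0 0 0 0"

```text
time: 18.95
tool_pos: [0.5589, 0.2553, 0.2517]
tool_rot: [-3.141, -0.002, 2.93]
contact_force: [-0.4, 0.5, -0.6]
opening: 0.0458
grip_force: 0.0
```

```bash
python3 - <<'E'
from h import *
from cell import monitor
s=monitor.observe();print(s["tool_pos"],s["opening"],s["time"],s["contact_force"])
for n in("scene","side"): cv2.imwrite(f"pics/{n}4.png",vision.read_camera(n)[:,:,::-1])
import fit
print("---");fit.keyfit(4,[.559,.2555],True);fit.keyfit(4,[.5556,.1658],False)
# pixel differences from the start around the fixture
for n in("scene","side"):
    a,b=[cv2.imread(f"pics/{n}{k}.png").astype(int) for k in(0,4)]
    for q in([.509,-.178,.115],[.592,-.183,.037]):
        print(n,proj(n,[q])[0])
    def msk(i): return ((i[...,0]>1.4*i[...,2])&(i[...,1]>1.3*i[...,2])&(i[...,1]>50)&(abs(i[...,0]-i[...,1])<60)).astype('uint8')
    for im in(a,b):
        k,l,st,c=cv2.connectedComponentsWithStats(msk(im));u,v=proj(n,[[.59,-.183,.037]])[0]
        j=min([j for j in range(1,k) if st[j,4]>150],key=lambda j:np.hypot(*(c[j]-[u,v])),default=None)
        if j: print(n,"blank",c[j],st[j],cv2.minAreaRect(np.argwhere(l==j)[:,::-1].astype(np.float32)))
E
```

```text
[0.55888951 0.25525317 0.25171078] 0.04580984346729608 18.95 [-0.3628962   0.51935093 -0.61511686]
[ 0.54329992 -0.2017969   0.055     ] [ 0.47916522 -0.15020391  0.055     ]
[ 0.5561 -0.1807 -0.0644] res [-0.5 -1.8  0.5 -0.5 -0.4 -3.5 -1.1 -0.6 -1.1  1.9 -0.7 -1.2 -2.2 -1.1
  0.4 -0.6  0.7  0.2]
[0.54955836 0.21565937 0.075     ]
[[281.619773   184.11894373]]
[ 0.5599  0.2114 -0.0356] res [ 0.1  1.   0.5  0.6  1.1  1.4  0.4  5.2 -0.   1.6  0.1  0.5]
[0.5613 0.213  0.3658] res [ -3.4  15.4  16.4 -40.2   9.2  -8.2  39.   -9.2 -11.6   5.4  11.7  -3.6]
---
key [ 0.5594  0.2565 -0.1505] 5666.0 [20193, 9020]
key [ 0.5546  0.1656 -0.2266] 7566.0 [18829, 8566]
scene [250.49880334 181.67797203]
scene [218.21671166 235.11892013]
scene blank [217.58493353 236.54800591] [194 222  45  31 677] ((217.06471252441406, 235.54116821289062), (42.719947814941406, 24.61957550048828), 32.47119140625)
scene blank [216.69892473 236.75729647] [193 222  44  31 651] ((216.0218963623047, 235.6664581298828), (42.572471618652344, 24.108619689941406), 33.11134338378906)
side [342.52490591 306.48347128]
side [389.59474529 326.41940516]
side blank [390.44260028 334.90318119] [370 316  44  44 723] ((390.9000549316406, 335.29998779296875), (42.48529052734375, 32.64659118652344), 63.43495178222656)
side blank [393.79390244 336.68658537] [371 315  43  45 820] ((393.460693359375, 335.7328186035156), (42.35130310058594, 32.553009033203125), 68.62937927246094)
```

```bash
python3 -c "
from cell import workorder
print(workorder.hand_in())"
```

```text
the job is handed in; nothing more can be done
None
```

I clamped the blank by turning the red key to the clamp's stop, put the key back fully down in its hole, and handed the job in at about 19 s. The hand-in gave no verdict. I judged the clamping by the torque rising to 0.46 N m at the stop and by the camera images, and did not measure the pad force directly.

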